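# Clear the microphone and hold the amplifier's sprung flap at the index

### The arm

A 6-joint arm with a two-finger parallel gripper is mounted at the origin on the work surface. World frame = base frame: x ahead of the robot, y to its left, z up, the work surface at z = 0. Lengths are in m, angles in rad, forces in N, time in s.
With the tool pointing down it reaches from about 0.25 to 0.775 m from the base axis. Payload 4 kg.
Tool frame: the origin (TCP) lies where the fingers leave the gripper's body, on its centre line; the fingertips stand 73 mm ahead of it and the grasp point (between the pads) lies 54 mm ahead of it (ctrl.tcp_to_tips is the distance from the TCP to the fingertips, in m); z points along the fingers, y is the line along which they close (so a half turn about z gives the same grasp; the last joint's range is limited). The gripper opens to 85 mm and grips with 20 to 120 N. Pads are 22 mm wide; open, the fingers measure 114 mm over their backs; the gripper's body (76 mm by 85 mm) begins 54 mm behind the grasp point. The pads swing forward as they close: fully open they stand 13 mm farther back than shut.
Start: joints at [1.1, 0.087, 1.371, -0, 1.684, -0.103], TCP at [0.198, 0.513, 0.304] pointing down, gripper open.
Joint ranges: [-3.1, 3.1], [-0.76, 2.03], [0.27, 2.55], [-1.08, 4.22], [0.17, 2.65], [-2.57, 2.57]. Speed limits (rad/s): [2.79, 2.79, 3.14, 3.14, 3.14, 3.14].

### API

Orientations are given as [roll, pitch, yaw] about the fixed x, y, z axes, in that order (R = Rz(yaw) Ry(pitch) Rx(roll)).
In Python, from cell import ctrl, fingers, imaging, nets gives the robot as it stands. The module is installed in compiled form; this text tells all that it offers. Calls block until the motion is done:
- ctrl.reach(position, orientation): joint-space move of the TCP to a pose.
- ctrl.move_linear(position, frame=None, v=0.15, contact_N=None): straight line of the TCP; frame=None keeps the orientation; v is the mean speed in m/s. With contact_N (N) it stops when the force on the tool has changed by that much, and returns True; else False.
- ctrl.movej(angles): joint-space move.
- fingers.move_gripper(opening, squeeze=None): finger opening in m; squeeze is the grip in N (None keeps the last); returns when the fingers have stopped.
- ctrl.pause(seconds).
- ctrl.solve_ik(position, orientation): joint angles nearest the present ones, or None.
- imaging.capture(name): name is "scene" or "top" or "wrist"; returns a dict with "img" (480x640x3 uint8, blue, green, red), "camera_matrix" (3x3 intrinsics, pixels), "camera_from_world" (4x4, takes a point from world to camera coordinates); the wrist camera has in their place "tool_from_camera" (4x4, takes a point from camera to tool coordinates, whose origin is the TCP and whose axes are the flange's). Camera axes: x right, y down, z forward; pixel columns grow to the right and rows downward; lengths in m; the calibration is good to about 2 mm. A picture is of the moment at which its call begins: read the wrist's pose just before it. There is no depth.
A pose or a line that the arm cannot do raises ctrl.IKError and nothing moves.
- ctrl.job_done(): hands the job in; it is judged then, once.
Trained networks look in a picture, given as the dict that the camera call returned (one of the last four; its "shot" number tells which), for a name from the list of things; names that differ only in an ending like _2 or _b are one class to them, and where a whole thing is asked for, a point or a joint stands for the part that bears it (a point fixed in the world has none). Each returns a list of dicts, best first, with "confidence" (0 to 1); they miss things now and then, are a little off and sometimes report something else, mostly with a low value. They report only what shows in the picture. A call takes as long as a camera call. They do not tell look-alikes from the thing itself.
- nets.outline_of(picture, target): "pixels" (480x640 bool, what is visible of it) and "bbox" ([left, top, right, bottom] in pixels, round what is visible of it).
Readings, each from a call of its own:
- ctrl.current_t(): time.
- ctrl.current_joint_positions(): joint angles.
- ctrl.current_joint_velocities(): joint speeds.
- ctrl.current_joint_torque(): joint torques, N m.
- ctrl.current_tool_pos(): TCP position.
- ctrl.current_eef_rot(): TCP orientation.
- ctrl.current_wrist_force(): force on the tool from outside, world axes, zero at the start.
- ctrl.current_wrist_torque(): the same for the moment, N m.
- ctrl.current_width(): finger opening in m.
- ctrl.current_finger_force(): force on a finger pad.
Only numpy, scipy, OpenCV 4.12 (cv2) and the standard library are available. Lean on these libraries where they do the work, as an engineer would, in place of code of your own. Each camera call takes 0.05 s, during which the arm holds its last target. There are 200 camera calls.

### The job

Take the microphone that lies on the amplifier's top flap, gripping it gently by its body (grip force no more than 50 N), and lay it lengthwise in the middle of the shallow grey tray without dropping it. Then lift the sprung flap by its bar handle until it is level with the slanted index arm beside it, and finish while still holding it there, so that the inside can be inspected. Leave the index arm and everything else where they are.

Things in the scene. Friction and masses are not known exactly. Their poses are not given: they have to be found in the camera images.
- mic_mid (a point): Middle of the microphone lying across the flap, on its axis, 28 mm above what it lies on. Rose-metal coloured round body, 36 mm diameter, between two black rubber hexagon rings (56 mm across flats); grille head at one end; 235 mm long, 0.2 to 0.4 kg. x runs along the body to the head. Smooth body 60 mm either side of this point to grip; centre of mass within 10 mm.
- mic: The same microphone as a whole (its origin lies 28 mm under mic_mid, on the surface it rests on).
- tray_in (a point): Centre of the inner floor (5 mm above the bench) of the shallow grey open tray on the left: outside 300 x 160 x 18 mm, walls 5 mm; x is its long direction, z up. Starts empty; fixed to the bench.
- flap (a joint): Opening angle (rad) of the amplifier's sprung top flap: 0 shut and level, grows as the front edge rises, stop at 1.25. Spring and weight shut it if let go: about 4 N up at the handle to start it, about 6 N at 0.85 rad. A black steel plate 260 x 198 x 4 mm in the top of a black case 300 x 360 x 90 mm.
- flap_hinge (a point): Middle of the flap's hinge line, along the flap's edge far from the robot, 90 mm above the bench. The axes turn with the flap: y along the hinge line, -x from the hinge to the flap's front edge (200 mm), z out of the flap's top.
- flap_handle (a point): Middle of the flap's bar handle: round steel bar, 12 mm diameter, 120 mm long, parallel to the hinge line, on two posts near the front edge, axis 35 mm above the flap's top face. In the flap's axes 175 mm from the hinge towards the front and 37 mm out. The bar can turn between gripper fingers. Axes as flap_hinge.
- index (a joint): Angle (rad) at which the index arm stands: 0 level, grows upward, same sense and same axis as flap. It starts between 0.40 and 0.85 and marks the wanted flap angle. A stiff friction hinge keeps it where it is.
- index_tip (a point): Round end of the index arm: a thin aluminium bar (205 x 4 x 12 mm, end disc 20 mm) standing up at a slant beside the flap's right edge (150 mm to the right, -y side, of the flap's middle), pivoted on the hinge line; this point is 200 mm from the pivot. -x points from pivot to tip.
- spare: Bystander: a like microphone lying on the bench to the right of the amplifier.
- plug_a: Bystander: blue speaker plug 34 mm across, 60 mm tall, standing on the amplifier's rear top strip behind the flap's hinge.
- plug_b: Bystander: another such plug standing on the bench, right.
- cleaner: Bystander: white spray can, 52 mm in diameter, 170 mm tall, far left.
- tape: Bystander: roll of black tape 90 mm across, 24 mm high, far left.
- jar: Bystander: small glass jar 48 mm across, 60 mm tall, right.
- driver: Bystander: screwdriver lying near right.
There are look-alikes about, which are no part of the job. Leave any green look-alike of the mic alone.

How it is judged:
By the outcome, as a careful person would: the job done as asked, in the order asked, and still so for the second after the job is handed in, while the arm keeps its last pose, push and grip.
It also fails if it takes over 58 s, if anything falls off the work surface, if the arm or the gripper's body presses on something with over 40 N, if the wrist force passes 120 N, or if a joint passes its speed limit or range.

## Working session

There is one attempt and no reset: what is moved stays moved. The work goes in short steps, each a Python script; the robot and the scene stay as the last script left them, time stands still between calls to the robot, and variables do not carry over. Pictures are saved under pics/ and viewed, at most 10 in all, crops included, and the job is handed in when it is done.

```bash
mkdir -p pics; ls
python3 - <<'E'
from cell import ctrl, fingers, imaging, nets
import cv2, numpy as np, pickle
P={}
for n in ("scene","top"):
    p=imaging.capture(n); P[n]=p; cv2.imwrite(f"pics/{n}0.png",p["img"])
    print(n,p["camera_matrix"].tolist(),np.round(p["camera_from_world"],4).tolist())
    for t in ("mic","tray_in","flap","flap_handle","index","plug_a"):
        try:
            for d in nets.outline_of(p,t)[:3]: print(t,round(d["confidence"],2),d["bbox"])
        except Exception as e: print(t,e)
pickle.dump(P,open("p0.pkl","wb"))
print(ctrl.current_t(),ctrl.current_eef_rot())
E
```

```text
pics
scene [[446.4665829246545, 0.0, 318.4925122465309], [0.0, 446.4665829246545, 241.23860981402657], [0.0, 0.0, 1.0]] [[0.8909, 0.4537, -0.0186, -0.3934], [0.2544, -0.5326, -0.8072, -0.0905], [-0.3762, 0.7145, -0.5899, 1.3418], [0.0, 0.0, 0.0, 1.0]]
mic 0.9 [152.3, 255.6, 246.8, 300.8]
mic 0.89 [336.4, 205.4, 394.3, 261.0]
tray_in 0.86 [308.1, 168.1, 417.3, 210.8]
tray_in 0.3 [448.0, 171.2, 482.4, 230.5]
flap 0.69 [333.1, 204.2, 398.6, 265.6]
flap_handle 0.74 [420.5, 209.4, 438.1, 236.9]
flap_handle 0.63 [291.0, 204.9, 412.7, 287.9]
index 0.73 [300.5, 212.1, 360.3, 287.1]
plug_a 0.73 [420.4, 211.9, 435.7, 231.6]
plug_a 0.66 [332.7, 383.0, 355.8, 421.0]
top [[571.3115858989968, 0.0, 307.879977403695], [0.0, 571.3115858989968, 231.6664278445433], [0.0, 0.0, 1.0]] [[0.0042, -0.9999, 0.0116, -0.0939], [-0.988, -0.006, -0.1547, 0.5135], [0.1547, -0.0108, -0.9879, 1.4892], [0.0, 0.0, 0.0, 1.0]]
mic 0.88 [355.5, 288.5, 384.7, 378.2]
mic 0.75 [240.2, 185.1, 333.3, 217.8]
mic 0.59 [423.0, 193.0, 512.1, 218.4]
tray_in 0.72 [119.3, 210.4, 183.0, 319.4]
flap 0.87 [235.3, 170.8, 343.5, 257.2]
flap 0.38 [238.2, 152.3, 249.8, 163.3]
flap_handle 0.84 [233.3, 171.6, 334.2, 254.6]
index 0.41 [343.5, 182.2, 349.1, 225.5]
plug_a 0.48 [410.2, 164.0, 429.1, 176.5]
plug_a 0.43 [239.9, 152.4, 250.2, 167.0]
plug_a 0.17 [423.8, 190.8, 512.6, 219.8]
0.7 [3.14145659e+00 4.44618604e-06 2.77380390e+00]
```

View pics/top0.png

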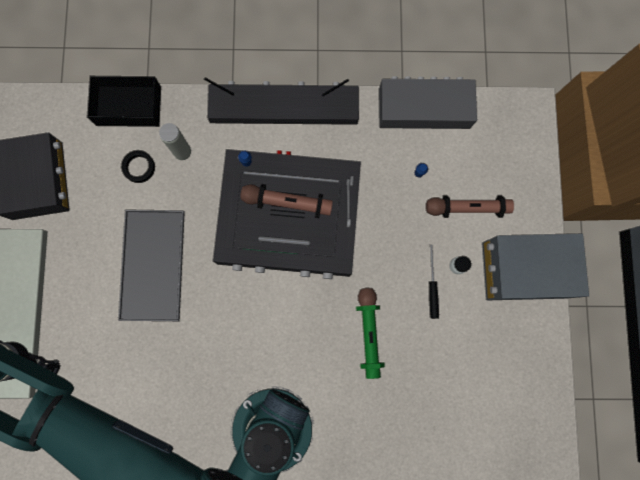

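View pics/scene0.png

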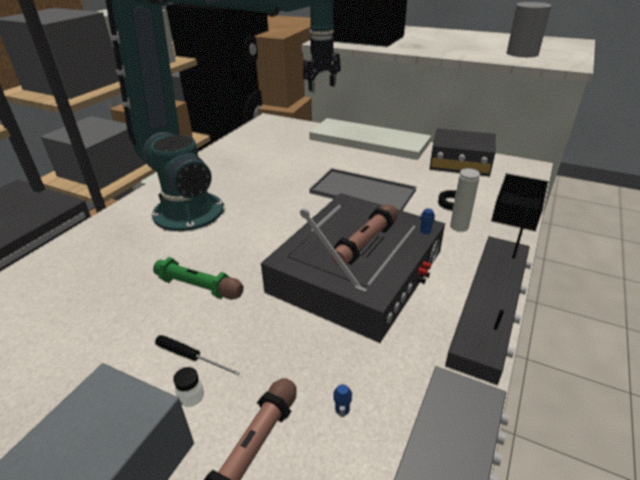

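The top view shows the rose mic on the flap, with its head at (250,192) and tail at (328,207). The tray spans (120-185, 210-320) and the case corners are (226,150), (360,161), (352,275) and (215,264). In the scene view the index arm runs from its pivot at about (360,287) to its tip at about (306,213).

```bash
cat > h.py <<'E'
from cell import ctrl, fingers, imaging, nets
import cv2, numpy as np, pickle
from scipy.spatial.transform import Rotation as R
def ray(p,uv,T=None):
    """camera centre and unit ray in world; T = world_from_camera"""
    if T is None: T=np.linalg.inv(p["camera_from_world"])
    d=T[:3,:3]@np.linalg.inv(p["camera_matrix"])@np.array([*uv,1.0]); return T[:3,3],d/np.linalg.norm(d)
def onz(p,uv,z,T=None):
    c,d=ray(p,uv,T); return c+d*(z-c[2])/d[2]
def proj(p,X,T=None):
    M=p["camera_from_world"] if T is None else np.linalg.inv(T)
    X=np.atleast_2d(X); c=X@M[:3,:3].T+M[:3,3]; u=c@p["camera_matrix"].T; return u[:,:2]/u[:,2:]
def wrist():
    Tw=np.eye(4); Tw[:3,3]=ctrl.current_tool_pos(); Tw[:3,:3]=R.from_euler("xyz",ctrl.current_eef_rot()).as_matrix()
    p=imaging.capture("wrist"); return p,Tw@p["tool_from_camera"]
E
python3 - <<'E'
from h import *
P=pickle.load(open("p0.pkl","rb")); t=P["top"]; s=P["scene"]
f=lambda uv,z:print(uv,z,np.round(onz(t,uv,z),3))
for uv in [(226,150),(360,161),(352,275),(215,264)]: f(uv,.09)
for uv in [(250,192),(328,207),(290,199)]: f(uv,.118)
for uv in [(125,210),(185,210),(182,320),(120,320)]: f(uv,.018)
for uv in [(260,239),(308,243)]: f(uv,.127)
f((348,226),.09)
for n,r in (("t",(200,135,375,290)),("s",(255,180,455,330))):
    im=P["top" if n=="t" else "scene"]["img"]; a,b,c,d=r
    cv2.imwrite(f"pics/c{n}.png",cv2.resize(im[b:d,a:c],None,fx=4,fy=4,interpolation=cv2.INTER_CUBIC))
E
cat > /dev/null; python3 -c "
import cv2,numpy as np
a=cv2.imread('pics/cs.png');print(a.shape)"
```

```text
(226, 150) 0.09 [0.724 0.127 0.09 ]
(360, 161) 0.09 [ 0.696 -0.228  0.09 ]
(352, 275) 0.09 [ 0.395 -0.204  0.09 ]
(215, 264) 0.09 [0.421 0.147 0.09 ]
(250, 192) 0.118 [0.604 0.058 0.118]
(328, 207) 0.118 [ 0.566 -0.142  0.118]
(290, 199) 0.118 [ 0.586 -0.044  0.118]
(125, 210) 0.018 [0.574 0.407 0.018]
(185, 210) 0.018 [0.575 0.244 0.018]
(182, 320) 0.018 [0.279 0.241 0.018]
(120, 320) 0.018 [0.278 0.404 0.018]
(260, 239) 0.127 [0.481 0.03  0.127]
(308, 243) 0.127 [ 0.472 -0.091  0.127]
(348, 226) 0.09 [ 0.522 -0.195  0.09 ]
(600, 800, 3)
```

View pics/cs.png

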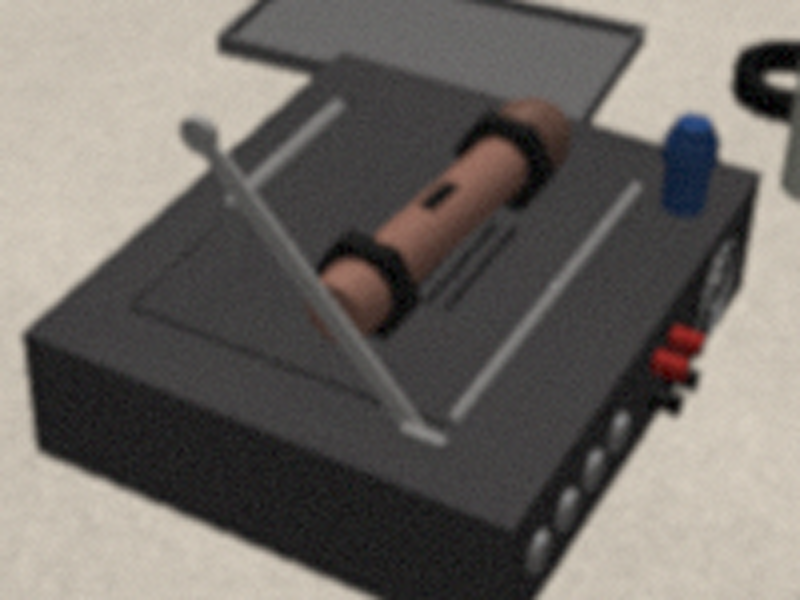

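Run:
```python
from h import *
P=pickle.load(open("p0.pkl","rb"))
for y in (1.383,1.383-np.pi): print(ctrl.solve_ik([.586,-.044,.172],[np.pi,0,y]),)
for y in (0,np.pi): print(ctrl.solve_ik([.4265,.324,.1],[np.pi,0,y]))
ctrl.reach([.55,-.05,.38],[np.pi,0,1.4])
p,T=wrist(); pickle.dump((p,T),open("w1.pkl","wb")); cv2.imwrite("pics/w1.png",p["img"])
for n in ("mic","flap_handle","index"):
    for d in nets.outline_of(p,n)[:2]: print(n,d["confidence"],d["bbox"])
print(ctrl.current_t(), np.round(T,3).tolist())
```

```text
[-1.71410143e-01  2.30734747e-01  1.47184327e+00 -4.44089210e-16
  1.43901463e+00  1.63861839e-02]
None
[ 5.43790802e-01  1.87321640e-01  1.67821561e+00 -4.44089210e-16
  1.27605540e+00  2.11458713e+00]
[ 0.5437908   0.18732164  1.67821561  0.          1.2760554  -1.02700552]
mic 0.6 [179.4, 356.6, 203.9, 392.5]
mic 0.57 [310.5, 36.2, 386.5, 319.5]
flap_handle 0.76 [187.1, 32.6, 427.4, 323.9]
index 0.66 [319.6, 321.5, 425.4, 410.3]
3.275 [[0.986, -0.164, -0.044, 0.561], [-0.169, -0.951, -0.26, 0.016], [0.001, 0.264, -0.965, 0.449], [0.0, 0.0, 0.0, 1.0]]
```

View pics/w1.png

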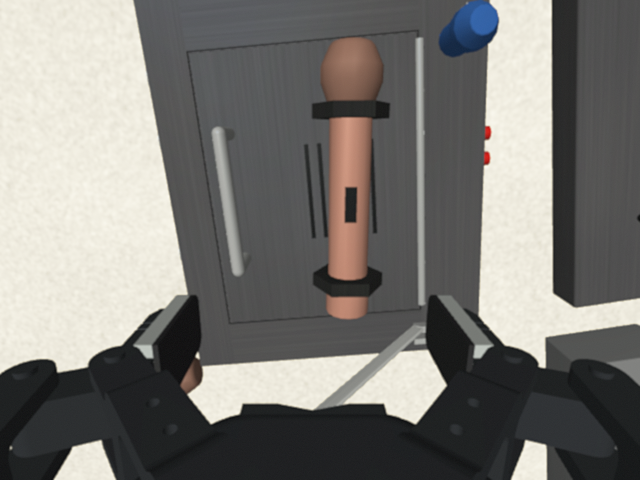

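The wrist view shows the mic axis from (351,112) to (348,280), the handle from (218,131) to (238,271), and the hinge strip from (419,40) to (421,303). The flap's front corners are at (188,52) and (230,322).

Run:
```python
from h import *
from scipy.optimize import least_squares
P=pickle.load(open("p0.pkl","rb")); t=P["top"]; s=P["scene"]; p,T=pickle.load(open("w1.pkl","rb"))
a=onz(p,(351,117),.118,T); b=onz(p,(348.5,268),.118,T)
print("mic",a,b,(a+b)/2,np.arctan2(*(a-b)[1::-1]),np.linalg.norm(a-b))
for uv,z in [((218,131),.127),((238,271),.127),((188,52),.09),((230,322),.09),((419,40),.09),((421,303),.09)]: print(uv,np.round(onz(p,uv,z,T),4))
def model(x):
    hx,hy,yaw,q=x; Rz=R.from_euler("z",yaw).as_matrix(); h=np.array([hx,hy,.09])
    W=lambda v:h+Rz@np.array(v)
    return W([-.175,.06,.037]),W([-.175,-.06,.037]),W([-.2*np.cos(q),-.15,.2*np.sin(q)])
def res(x):
    L,Rr,tip=model(x)
    return np.concatenate([(proj(p,[L,Rr],T)-[(218,131),(238,271)]).ravel()/2,
      (proj(t,[L,Rr])-[(260,239),(308,243)]).ravel(),(proj(s,[L,Rr])-[(340,205.7),(312.5,230)]).ravel(),
      (proj(s,[tip])-[(304.75,213.25)]).ravel()])
r=least_squares(res,[.651,-.045,-.076,.6]); print(r.x,np.round(r.fun,1)); print(model(r.x), proj(t,[model(r.x)[2]]))
```

```text
mic [0.59473967 0.02435836 0.118     ] [ 0.57326646 -0.10802045  0.118     ] [ 0.58400306 -0.04183105  0.118     ] 1.4099866812015887 0.13410908906363053
(218, 131) [0.4845 0.0318 0.127 ]
(238, 271) [ 0.4737 -0.0905  0.127 ]
(188, 52) [0.4655 0.1024 0.09  ]
(230, 322) [ 0.4428 -0.157   0.09  ]
(419, 40) [0.6646 0.0779 0.09  ]
(421, 303) [ 0.6429 -0.1694  0.09  ]
[ 0.65349553 -0.04313903 -0.08032635  0.83451885] [-0.2  0.7  0.1 -0.9 -0.2 -1.1 -0.7 -1.  -1.6  0.7  0.1  0.3 -0.5 -0.8]
(array([0.48387421, 0.0307095 , 0.127     ]), array([ 0.47424541, -0.08890356,  0.127     ]), array([ 0.50758574, -0.18187858,  0.2381947 ])) [[347.63683974 221.5218344 ]]
```

Run:
```python
from h import *
P=pickle.load(open("p0.pkl","rb")); t=P["top"]["img"]
g=cv2.GaussianBlur(cv2.cvtColor(t,cv2.COLOR_BGR2GRAY),(3,3),0)
m=np.zeros_like(g); m[200:330,100:200]=(g[200:330,100:200]<145)*255
c=max(cv2.findContours(m,cv2.RETR_EXTERNAL,cv2.CHAIN_APPROX_NONE)[0],key=cv2.contourArea)
q=cv2.boxPoints(cv2.minAreaRect(c)); W=np.array([onz(P["top"],u,.016) for u in q]); print(np.round(W,3).tolist(),W.mean(0))
for a,b in ((0,1),(1,2)): print(np.linalg.norm(W[a]-W[b]),np.arctan2(*(W[b]-W[a])[1::-1]))
x,y,yaw=.584,-.0418,1.41
ctrl.reach([x,y,.27],[np.pi,0,yaw])
ctrl.move_linear([x,y,.172],v=.12,contact_N=8)
print(ctrl.current_tool_pos(),ctrl.current_wrist_force())
fingers.move_gripper(0.02,35)
print("w",ctrl.current_width(),ctrl.current_finger_force())
ctrl.move_linear([x,y,.30],v=.1)
print("w",ctrl.current_width(),ctrl.current_finger_force(),ctrl.current_wrist_force(),ctrl.current_t())
p,T=wrist(); cv2.imwrite("pics/w2.png",p["img"])
```

```text
[[0.276, 0.413, 0.016], [0.586, 0.415, 0.016], [0.578, 0.242, 0.016], [0.268, 0.246, 0.016]] [0.42691966 0.32877806 0.016     ]
0.3097908297761483 0.0053292867253900335
0.17297630248397003 -1.6152161322955831
[ 0.58465585 -0.04194099  0.17336618] [-0.0987527  -0.46192615 -0.38899137]
w 0.035054965880142425 34.768184423446655
w 0.03490202241362574 35.1635617017746 [ 0.37614775  0.27869936 -3.68017584] 6.7167
```

View pics/w2.png

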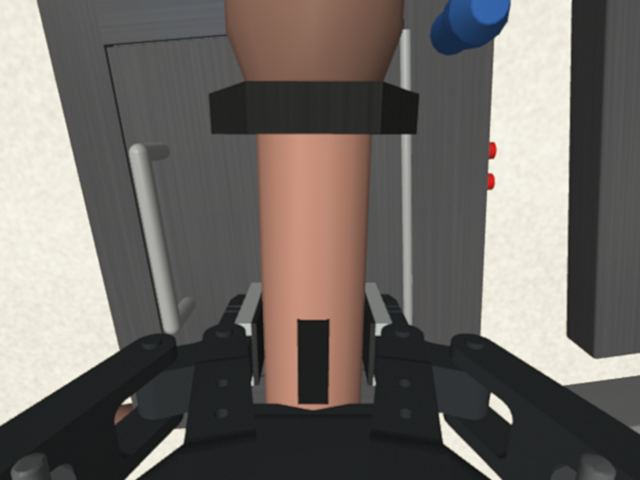

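The mic is held squarely at mid-body. Next I'll place it in the tray.

Run:
```python
from h import *
x,y,yaw=.4265,.326,np.pi+.008
ctrl.reach([x,y,.25],[np.pi,0,yaw])
ctrl.move_linear([x,y,.115],v=.15)
hit=ctrl.move_linear([x,y,.0835],v=.05,contact_N=4)
print(hit,ctrl.current_tool_pos(),ctrl.current_wrist_force(),ctrl.current_width())
fingers.move_gripper(.06)
ctrl.pause(.2)
ctrl.move_linear([x,y,.22],v=.15)
print(ctrl.current_t())
ctrl.reach([.36,.32,.36],[np.pi,0,yaw])
p,T=wrist(); cv2.imwrite("pics/w3.png",p["img"]); pickle.dump((p,T),open("w3.pkl","wb"))
print(ctrl.current_t())
```

```text
True [0.42599702 0.32595827 0.08575026] [0.38750974 1.10029385 2.72368305] 0.03490444406749704
11.4917
12.2083
```

View pics/w3.png

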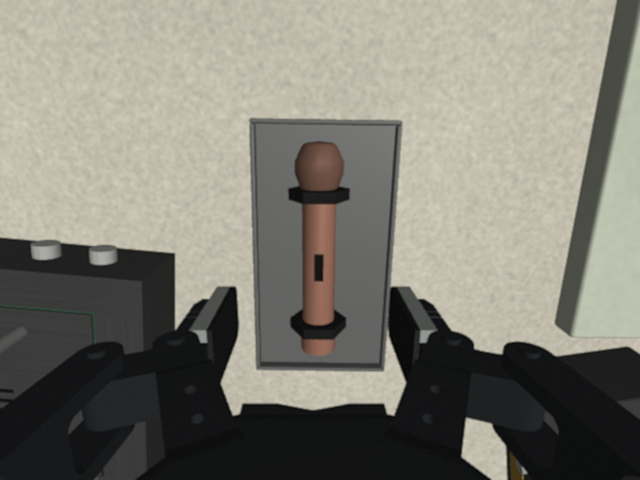

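The mic lies lengthwise and centred in the tray: the mic is around (319,258), and the tray corners are (251,120), (401,122), (384,370) and (258,368). Next I'll grasp the handle.

```bash
cat >> h.py <<'E'
HX,HY,YAW=.65350,-.04314,-.0803
def hpose(q,tilt,back=.054):
    Rz=R.from_euler("z",YAW); r=np.hypot(.175,.037); a=q+np.arctan2(.037,.175)
    Rt=Rz*R.from_euler("y",tilt)*R.from_euler("xyz",[np.pi,0,np.pi/2])
    b=np.array([HX,HY,.09])+Rz.apply([-r*np.cos(a),0,r*np.sin(a)])
    return b-back*Rt.as_matrix()[:,2],Rt.as_euler("xyz")
E
python3 - <<'E'
from h import *
for q in (0,.4,.8,.9): print(q,[np.round(v,3) for v in hpose(q,q*.5)],np.round(ctrl.solve_ik(*hpose(q,q*.5)),2))
fingers.move_gripper(.05,40)
c,o=hpose(0,0)
ctrl.reach(c+[0,0,.12],o)
ctrl.move_linear(c,v=.12,contact_N=8)
print(ctrl.current_tool_pos(),c,ctrl.current_wrist_force())
fingers.move_gripper(0.0,40)
print(ctrl.current_width(),ctrl.current_finger_force(),ctrl.current_wrist_force(),ctrl.current_t())
E
```

```text
0 [array([ 0.479, -0.029,  0.181]), array([3.142, 0.   , 1.49 ])] [-0.18 -0.01  1.72  0.    1.43 -0.1 ]
0.4 [array([ 0.518, -0.032,  0.245]), array([-2.942,  0.   ,  1.49 ])] [-0.16  0.15  1.43 -0.02  1.76 -0.08]
0.8 [array([ 0.579, -0.037,  0.291]), array([-2.742,  0.   ,  1.49 ])] [-0.15  0.38  1.08 -0.03  2.08 -0.08]
0.9 [array([ 0.597, -0.039,  0.299]), array([-2.692,  0.   ,  1.49 ])] [-0.15  0.45  0.98 -0.03  2.16 -0.08]
[ 0.47963246 -0.02914534  0.18198541] [ 0.4790639 -0.0291026  0.181    ] [-0.46503517 -0.98452109  0.55401014]
0.01063188345096787 38.92956554889679 [0.06114347 0.53376806 2.43093554] 15.45
```

Run:
```python
from h import *
for q in np.arange(.08,.81,.08):
    c,o=hpose(q,q*.5); ctrl.move_linear(c,o,v=.08)
    f=ctrl.current_wrist_force(); print(round(q,2),np.round(f,1),round(ctrl.current_width(),4))
    if np.linalg.norm(f)>45: print("STOP"); break
ctrl.pause(.2)
print(ctrl.current_t(),ctrl.current_tool_pos(),c)
s=imaging.capture("scene"); pickle.dump(s,open("s4.pkl","wb"))
cv2.imwrite("pics/s4.png",cv2.resize(s["img"][170:320,260:460],None,fx=4,fy=4,interpolation=cv2.INTER_CUBIC))
```

```text
0.08 [ 2.1 -1.1 -4.8] 0.0105
0.16 [-0.2 -0.8 -4.8] 0.0101
0.24 [-0.9 -1.3 -5.6] 0.0104
0.32 [-2.8 -1.3 -4.8] 0.0101
0.4 [-3.9 -2.2 -4. ] 0.0104
0.48 [-6.  -1.4 -2.8] 0.0105
0.56 [-7.1 -2.2 -2. ] 0.0104
0.64 [-6.8 -2.7 -1.2] 0.0104
0.72 [-8.1 -2.2 -0.1] 0.0102
0.8 [-7.9 -2.4  0.6] 0.0107
19.0583 [ 0.57825425 -0.0375037   0.29219213] [ 0.57938668 -0.03717588  0.29105276]
```

View pics/s4.png

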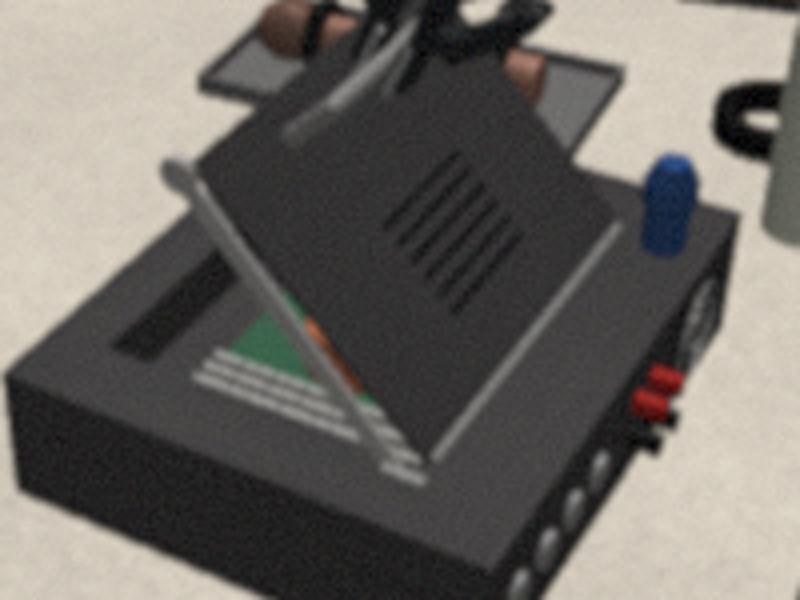

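The flap is raised to nearly the index angle. In the crop, the flap's near front corner is at about (200,168) and the index tip disc at about (178,172).

Run:
```python
from h import *
from scipy.optimize import least_squares
s=pickle.load(open("s4.pkl","rb"))
h=np.array([HX,HY,.09]); Rz=R.from_euler("z",YAW)
def pt(q,v): return h+Rz.apply(R.from_euler("y",q).apply(v))
def solve(uv,v,p=s,T=None):
    # reprojection fit of the angle and a common in-plane hinge offset is not separable; angle only
    r=least_squares(lambda x:(proj(p,[pt(x[0],v)],T)-uv).ravel(),[.8]); return r.x[0],np.round(r.fun,2)
print("flap",solve((310,212),[-.2,-.13,.002])); print("index",solve((304.5,213.2),[-.2,-.15,0]))
for q in (.78,.80,.82,.84,.86): print(q,"corner",proj(s,[pt(q,[-.2,-.13,.002])])*4-[1040,680],"tip",proj(s,[pt(q,[-.2,-.15,0])])*4-[1040,680])
Rt=R.from_euler("xyz",ctrl.current_eef_rot()).as_matrix(); b=ctrl.current_tool_pos()+.054*Rt[:,2]
l=Rz.inv().apply(b-h); print("tool-based flap",np.arctan2(l[2],-l[0])-np.arctan2(.037,.175),np.hypot(l[0],l[2]))
# index line direction in the scene: fit the bright arm
im=cv2.resize(s["img"][170:320,260:460],None,fx=4,fy=4,interpolation=cv2.INTER_CUBIC)
cv2.imwrite("pics/s5.png",cv2.resize(im[100:500,120:480],None,fx=1.5,fy=1.5))
```

```text
flap (np.float64(0.7943464662301617), array([-2.11, -3.08]))
index (np.float64(0.8318395943269955), array([-0.43, -0.68]))
0.78 corner [[188.27995099 157.97016893]] tip [[164.23765718 178.22365187]]
0.8 corner [[192.89221701 154.77734208]] tip [[168.78533826 174.98918432]]
0.82 corner [[197.63057399 151.69145179]] tip [[173.46169038 171.86194942]]
0.84 corner [[202.49416255 148.71488539]] tip [[178.26593249 168.84436733]]
0.86 corner [[207.48203971 145.85001634]] tip [[183.19719985 165.93884562]]
tool-based flap 0.7979714638005604 0.18045968892334494
```

```bash
cat > arm.py <<'E'
from h import *
from scipy.optimize import least_squares
h=np.array([HX,HY,.09]); Rz=R.from_euler("z",YAW)
def pt(q,v): return h+Rz.apply(R.from_euler("y",q).apply(v))
def armfit(cam,n=5):
    ps=[imaging.capture(cam) for _ in range(n)]; p=ps[0]
    g=np.mean([x["img"].astype(np.float32).mean(2) for x in ps],0)
    L=lambda q,u:proj(p,[pt(q,[-d,-.15,u]) for d in np.linspace(.04,.185,60)])
    q0=.83; a=L(q0,0); t=a[-1]-a[0]; t/=np.linalg.norm(t); nrm=np.array([-t[1],t[0]])
    off=np.arange(-6,6.01,.25); pk=[]
    for c in a:   # ridge centre across the arm at each station
        l=(c+off[:,None]*nrm).astype(np.float32)
        v=cv2.remap(g,l[:,0].copy(),l[:,1].copy(),cv2.INTER_CUBIC).ravel(); w=np.clip(v-(v.max()*.6+np.median(v)*.4),0,None)
        near=np.abs(off-off[v.argmax()])<2.5; w=w*near; pk.append(c+nrm*(w@off)/w.sum())
    pk=np.array(pk); rel=(pk-a)@nrm; k=np.polyfit(np.arange(60),rel,1); ok=abs(rel-np.polyval(k,np.arange(60)))<.6
    def f(x): 
        b=L(x[0],0); return (((pk-b)@nrm)-x[1])[ok]
    r=least_squares(f,[q0,0]); r1=least_squares(lambda x:f([x[0],0]),[q0])
    return p,"slope-only q,shift",np.round(r.x,4),"no shift q",np.round(r1.x,4),"rms",np.std(r.fun),ok.sum()
def flapq():
    Rt=R.from_euler("xyz",ctrl.current_eef_rot()).as_matrix(); b=ctrl.current_tool_pos()+.054*Rt[:,2]
    l=Rz.inv().apply(b-h); return np.arctan2(l[2],-l[0])-np.arctan2(.037,.175)
E
python3 - <<'E'
from arm import *
for c in ("scene","top"): print(c,*armfit(c)[1:])
q=.832
for k in (.816,q): ctrl.move_linear(*hpose(k,k*.5),v=.06)
ctrl.pause(.2)
print(flapq(),ctrl.current_wrist_force(),ctrl.current_width(),ctrl.current_t())
s=imaging.capture("scene"); pickle.dump(s,open("s6.pkl","wb"))
cv2.imwrite("pics/s6.png",cv2.resize(s["img"][190:300,290:390],None,fx=5.4,fy=5.4,interpolation=cv2.INTER_CUBIC))
E
```

```text
scene slope-only q,shift [ 0.9559 -5.505 ] no shift q [0.8556] rms 0.3014390345678555 15
top slope-only q,shift [ 0.7921 -0.8376] no shift q [0.9186] rms 0.051522789749224855 60
0.8282961868424625 [-8.4621345  -2.65863309 -0.58276708] 0.010372759753868959 20.3083
```

View pics/s6.png

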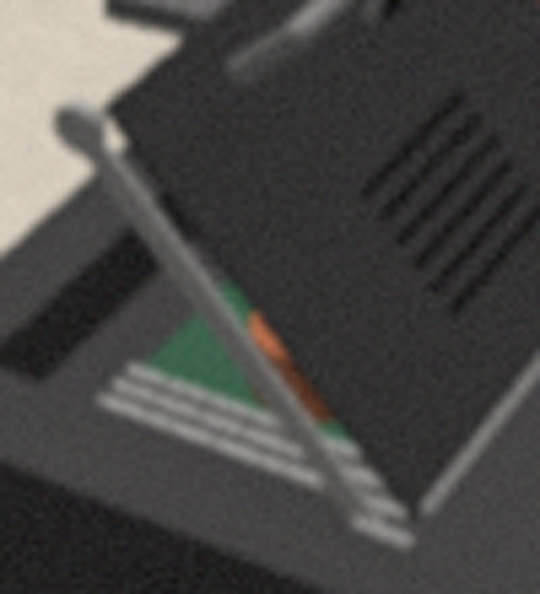

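The close view shows the index tip at about (80,125) in the crop and the flap's front corner at about (112,110). The flap edge is nearly parallel to the arm, and the handle's right end is at about (238,70). I'll check the flap angle from the handle end in the same image.

Run:
```python
from arm import *
s=pickle.load(open("s6.pkl","rb")); S=lambda u:np.array(u)/5.4+[290,190]
def sol(uv,v):
    r=least_squares(lambda x:(proj(s,[pt(x[0],v)])-uv).ravel(),[.8]); return np.round(r.x[0],4),np.round(r.fun,2)
print("handle end",sol(S((238,70)),[-.175,-.06,.037]))
print("corner",sol(S((112,110)),[-.199,-.13,.002]))
print("tip",sol(S((80,125)),[-.2,-.15,0]))
hc=proj(s,[pt(0,[0,-.13,0]),pt(0,[0,-.15,0])]); print("hinge corner, pivot pred crop",(hc-[290,190])*5.4)
# arm ridge by hand-independent grey profile on rows, bright thin arm in the upper half
g=np.mean([imaging.capture("scene")["img"].astype(float).mean(2) for _ in range(6)],0)
for row in (225,230,235,240,245,250,255,260):
    c=305+ (row-213)*.70; xs=np.arange(int(c)-7,int(c)+8); print(row,xs[0],np.round(g[row,xs]).astype(int))
for q in (.8,.84): print(q,np.round([proj(s,[pt(q,[-d,-.15,0])])[0] for d in (.16,.12,.08,.04)],1).tolist())
```

```text
handle end (np.float64(0.6167), array([-1.25, -2.02]))
corner (np.float64(0.8168), array([-1.23, -1.93]))
tip (np.float64(0.8361), array([-0.49, -0.79]))
hinge corner, pivot pred crop [[413.65848105 517.85393962]
 [389.79465668 548.52545458]]
225 306 [ 63  63  66  72  80  85  86  88  98 111 107  90  70  59  43]
230 309 [ 69  69  71  68  73  80  83  87  91 103 112  94  60  31  28]
235 313 [ 31  29  31  41  61  79  86  87  95 106 106  87  71  62  55]
240 316 [ 30  33  43  57  67  81  85  87  88  98 110 108  92  73  63]
245 320 [ 69  66  68  69  75  82  84  87  92 104 112 106  89  78  70]
250 323 [ 73  76  77  78  77  81  85  84  88  94 109 113 105 110 117]
255 327 [ 80  78  79  79  80  82  85  85  89  97 107 106 100 101  98]
260 330 [ 76  77  78  78  77  78  82  84  87  93 104 110  94  74  62]
0.8 [[314.5, 229.7], [326.6, 245.4], [338.6, 261.0], [350.4, 276.3]]
0.84 [[316.4, 228.5], [328.1, 244.6], [339.6, 260.5], [351.0, 276.1]]
```

Run:
```python
from arm import *
ps=[imaging.capture("scene") for _ in range(6)]; s=ps[0]; g=np.mean([x["img"].astype(np.float32) for x in ps],0).astype(np.uint8)
x0,y0,k=290,150,6
im=cv2.resize(g[y0:y0+100,x0:x0+130],None,fx=k,fy=k,interpolation=cv2.INTER_CUBIC); im=cv2.convertScaleAbs(im,alpha=1.7)
P2=lambda X:tuple(int(v) for v in (proj(s,[X])[0]-[x0-.5,y0-.5])*k)
for q,col in ((.75,(0,0,255)),(.828,(0,255,0))):
    for v in ([-.175,-.06,.037],[-.175,.06,.037],[-.175,-.05,.002],[-.199,-.13,.002],[-.199,.13,.002],[-.2,-.15,0],[0.,.13,0],[-.1,-.13,.002]):
        cv2.circle(im,P2(pt(q,v)),3,col,1)
cv2.imwrite("pics/ov.png",im); print(im.shape)
```

```text
(600, 780, 3)
```

View pics/ov.png

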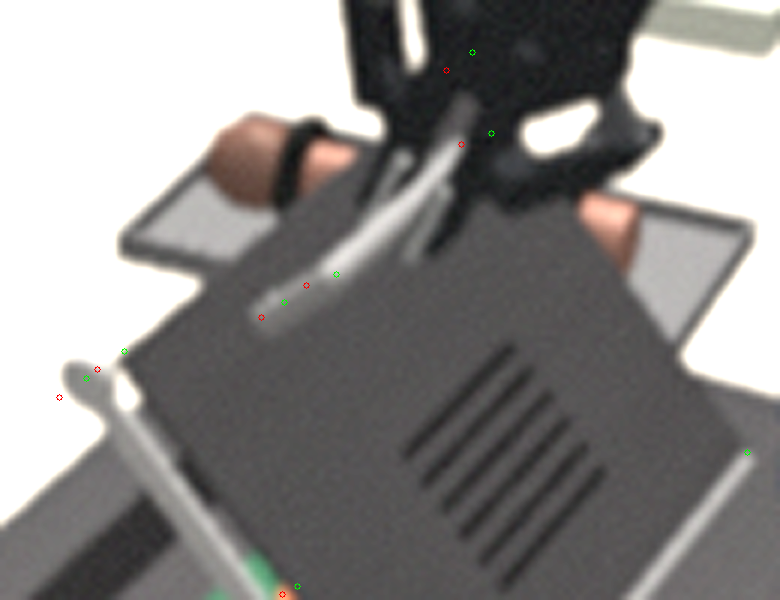

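The overlay shows that the model at 0.828 rad matches both the bar end (337,274) and the index tip (86,378) to about a pixel. The flap and index are level, so I'm handing in.

Run:
```python
from arm import *
print(flapq(),ctrl.current_t(),ctrl.current_width(),ctrl.current_finger_force())
print(ctrl.job_done())
```

```text
0.8282879116666446 20.9583 0.010233541612448507 39.24825131893158
the job is handed in; nothing more can be done
None
```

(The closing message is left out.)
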